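# Lock a carved plaque in the wedge clamp board

### The job

Clamp the wooden plaque on the clamp board: slide the bar along until it holds the plaque square and snug against the fence, then push the thumb wedge along its ramp, behind the bar, until it jams the bar fast, and let go. Push the wedge as a thumb would, firmly (some 15 to 25 N) and flat against the ramp, but never squeeze the plaque with more than 45 N, and leave the burnisher, the ink jar and the reed pen by it where they are.

Things in the scene. Friction and masses are not known exactly. Their poses are not given: they have to be found in the camera images.
- board: pale wooden clamp board 310 x 240 x 18 mm, fixed on the desk; origin at the centre of its underside; x along the 310 mm side (the wedge is driven in +x), y to the fence's side. On it, from -y to +y: a dark ramp rail, screwed fast (30 mm high, 26 thick, 215 long), the wedge, the bar, the plaque, the fence. The rail's +y face, the ramp, slants 1 in 6, nearing the fence towards +x; its setting in y varies by some mm
- fence: dark wooden stop strip 160 (x) x 16 (y) x 26 (z) mm, screwed fast to the board with two round steel screw heads on top, near the board's +y edge, parallel to the board's x; origin at the centre of its underside. Its setting in y differs by up to 5 mm from time to time
- plaque: loose carved wooden plaque 100 (x) x 80 (y) x 18 (z) mm with a raised border and round boss (3 mm higher), 150 g, lying on the board between bar and fence, at first 5 to 9 mm short of the fence and slightly askew; origin at the centre of its underside
- bar: dark wooden bar 136 (x) x 26 (y) x 30 (z) mm; slides only along the board's y, 36 mm in all, with about 2 N of friction, and stays where it is left. Origin at the centre of its underside, just above the board's top. It begins 14 to 29 mm short of its clamping place, its back (-y) face near the rail, so that the wedge cannot yet go in behind it
- bar_post (a point): top centre of the round wooden post on the bar by which it is pushed: the post is 20 mm across, stands 44 mm above the bar's top and is capped over its top 8 mm by a 28 mm disc; it stands on the middle of the bar
- wedge: loose mid-brown wooden thumb wedge 110 mm long (x), 30 mm high, 100 g, on the board beside the rail: 30 mm wide at its thin end (+x), 48 mm at its thick end; straight face to +y (for the bar's back), face slanting 1 in 6 to -y (for the ramp); a thumb plate 36 mm wide, 12 thick stands across its top, up to 45 mm above its underside, 22 mm from the middle towards the thick end. Origin at the middle of its length and width, on the underside
- wedge_tail (a point): middle of the flat thick-end (-x) face of the wedge, 15 mm above its underside: the place to push, along the ramp. Driven between ramp and bar the wedge jams 45 to 140 mm farther on, depending on the fence's and rail's settings; 15 to 25 N of push jam it well (the plaque gets 0.7 to 1.7 times the push); it stays jammed. Pushed while off the ramp or skew, it cocks and binds early, unlocked
- burnisher: bone-and-brass burnisher 100 mm long lying on the board, to be left alone
- inkjar: glass ink jar 48 mm across, 50 mm high, on the desk close to the board's -y edge, to be left alone
- reedpen: reed pen 200 mm long lying on the desk along the board's +y edge, to be left alone
Things that resemble listed ones, but are neither listed nor needed, are in the scene too. Leave any green look-alike of the plaque alone. What is shaped like the wedge but turquoise is not meant.

How it is judged:
At the end, for the whole second after the job is handed in: With the robot off, the wedge is jammed and at rest flat on the board, pressing the bar with more than 8 N; the bar presses the plaque, and the plaque the fence, each with more than 8 N; the plaque lies flat and square to the fence (within 0.03 rad) and at rest (contact force between bar and plaque above 8 N and contact force between plaque and fence above 8 N and contact force between wedge and bar above 8 N and angle between the x axis of plaque and the x axis of fence, either way round below 0.03 rad and angle between plaque's own z axis and vertical below 0.06 rad and angle between wedge's own z axis and vertical below 0.1 rad and linear speed of each of wedge, plaque below 0.005 m/s); the robot touches nothing.
It fails at once if the plaque is squeezed by the bar with more than 45 N (contact force between bar and plaque above 45 N).
It fails at once if a bystander is shifted by more than 20 mm (distance of any of burnisher, inkjar, reedpen from where it was at the start of the episode above 0.02 m).
It also fails if it takes over 70 s, if anything falls off the work surface, if the arm or the gripper's body presses on something with over 40 N, if the wrist force passes 120 N, or if a joint passes its speed limit or range.

### The arm

A 6-joint arm with a two-finger parallel gripper is mounted at the origin on the work surface. World frame = base frame: x ahead of the robot, y to its left, z up, the work surface at z = 0. Lengths are in m, angles in rad, forces in N, time in s.
With the tool pointing down it reaches from about 0.325 to 0.875 m from the base axis. Payload 4.4 kg.
Tool frame: the origin (TCP) lies at the very end of the fingers, on their centre line; the grasp point (between the pads) lies 19 mm behind it; z points along the fingers, y is the direction in which the jaws open and shut (so a half turn about z gives the same grasp; the last joint's range is limited). The gripper opens to 85 mm and grips with 20 to 120 N. Pads are 22 mm wide; open, the fingers measure 114 mm over their backs; the gripper's body (76 mm by 85 mm) begins 54 mm behind the grasp point. The pads swing forward as they close: fully open they stand 13 mm farther back than shut.
Start: joints at [-1.333, 0.207, 1.542, -0, 1.393, -0.15], TCP at [0.218, -0.532, 0.231] pointing down, gripper open.
Joint ranges: [-2.73, 2.73], [-0.86, 2.22], [0.23, 2.46], [-1.11, 4.25], [0.08, 2.63], [-2.82, 2.82]. Speed limits (rad/s): [2.79, 2.79, 3.14, 3.14, 3.14, 3.14].

### API

Orientations are given as a rotation vector (axis times angle).
In Python, from bench import manip gives the robot as it stands.
- The arm moves only by the tool move_arm, never from a script. Its argument "commands" is a list of rows, each a list of 3 entries, a list of its own where there are three numbers: the shift along the world's x, y, z in cm, then the turn, a rotation vector about the world's x, y, z in rad, then the opening, from -1 (shut) to 1 (fully open). In form: [[[x, y, z], [ax, ay, az], claw], ...]. A call has exactly 10 rows; each row is the pose to reach, as a shift and turn from the pose commanded when the call began; what a row does not reach only later rows make up. A row lasts 1/8 s, in which the tool goes at most 62.5 mm and 10.7 degrees, less where a joint would pass 70% of its speed; a pose out of reach is approached as far as the arm can. A call with a gripper value outside its range is refused whole. The fingers move at their own pace and stop on an object; "grip_force" is the grip in N (left out, the last holds). Time passes only in rows, so rows that repeat a pose let the fingers close, or fill a call up. It gives the time, the measured TCP pose, the force and the opening at its end, in the units of the state.
- manip.get_obs(): the state, without advancing time (a new reading comes with each control period).
- manip.read_camera(name): name is "scene" or "top" or "wrist"; returns (picture, depth): 400x640x3 uint8, red, green, blue; 400x640 float32, m along the optical axis (not along the pixel's ray), 0 where there is no reading.
- manip.camera_model(name): a dict with "camera_matrix" (3x3 intrinsics, pixels), "world_to_cam" (4x4, takes a point from world to camera coordinates); the wrist camera has in their place "hand_eye" (4x4, takes a point from camera to tool coordinates, whose origin is the TCP and whose axes are the flange's). Camera axes: x right, y down, z forward; pixel columns grow to the right and rows downward; lengths in m; the calibration is good to about 2 mm. The wrist camera is an equidistant fisheye: a pixel r from the principal point sees the ray r / f radians off the axis. A picture is of the moment at which its call begins: read the wrist's pose just before it. camera_model takes no time and is no camera call.
- manip.hand_in(): hands the job in, once; it reports no verdict.
Trained networks look in the newest picture that a camera, given by its name, has taken for a name from the list of things; names that differ only in an ending like _2 or _b are one class to them, and where a whole thing is asked for, a point or a joint stands for the part that bears it (a point fixed in the world has none). Each returns a list of dicts, best first, with "confidence" (0 to 1); they miss things now and then, are a little off and sometimes report something else, mostly with a low value. They report only what shows in the picture. A call takes as long as a camera call. They do not tell look-alikes from the thing itself.
- manip.look_for(camera, thing): "extent" ([centre column, centre row, width, height] in pixels, round what is visible of it).
- manip.spot_point(camera, thing): "centre" ([column, row] in pixels: a listed point, or the origin of a listed thing).
The state is a dict: "clock": time; "qpos": joint angles; "joint_velocities": joint speeds; "effort": joint torques, N m; "eef_pos": TCP position; "orientation": TCP orientation; "force": force on the tool from outside, world axes, zero at the start; "torque": the same for the moment, N m; "width": finger opening in m.
Only numpy, scipy, OpenCV 4.12 (cv2) and the standard library are available. Lean on these libraries where they do the work, as an engineer would, in place of code of your own. Each camera call takes 0.05 s, during which the arm holds its last target.

## Working session

There is one attempt and no reset: what is moved stays moved. The work goes in short steps, Python scripts to look and compute and a tool call to move; the robot and the scene stay as the last step left them, time stands still between calls to the robot, and variables do not carry over. Pictures are saved under pics/ and viewed, and the job is handed in when it is done.

Besides the shell and the picture viewer there is one more tool, called after "Call:" as name(argument=value, ...), one argument or row to a line, values as JSON. move_arm: Moves the arm, as the interface text tells. Its arguments: {"type":"object","properties":{"commands":{"type":"array","items":{"type":"array"}},"grip_force":{"type":"number"}},"required":["commands"]}

```bash
mkdir -p pics; ls; cat > h.py <<'E'
import numpy as np, cv2
from bench import manip
def save(n,im,s=1): cv2.imwrite('pics/'+n+'.png',cv2.resize(im[:,:,::-1],None,fx=s,fy=s))
def w(cam,u,v,z):
    m=manip.camera_model(cam);K=np.array(m['camera_matrix']);T=np.array(m['world_to_cam'])
    R=T[:3,:3];t=T[:3,3];c=-R.T@t;d=R.T@np.linalg.inv(K)@np.array([u,v,1.]);return c+d*(z-c[2])/d[2]
def wd(cam,u,v,D):
    m=manip.camera_model(cam);K=np.array(m['camera_matrix']);T=np.array(m['world_to_cam'])
    d=D[int(round(v)),int(round(u))];p=np.linalg.inv(K)@np.array([u,v,1.])*d
    return T[:3,:3].T@(p-T[:3,3])
def proj(cam,P):
    m=manip.camera_model(cam);K=np.array(m['camera_matrix']);T=np.array(m['world_to_cam'])
    p=K@(T[:3,:3]@np.array(P)+T[:3,3]);return p[:2]/p[2]
E
python3 - <<'E'
from h import *
print(manip.get_obs())
for c in ['top','scene']:
    im,D=manip.read_camera(c);save(c+'0',im);np.save(c+'.npy',D)
    print(c,manip.camera_model(c))
    for t in ['board','fence','plaque','bar','wedge','burnisher','inkjar','reedpen']:
        print(c,t,[(np.round(r['extent']),round(r['confidence'],2)) for r in manip.look_for(c,t)[:3]])
    for t in ['bar_post','wedge_tail','wedge','bar','plaque','fence','board']:
        print(c,t,[(np.round(r['centre'],1),round(r['confidence'],2)) for r in manip.spot_point(c,t)[:3]])
E
```

```text
pics
{'clock': 0.0, 'qpos': array([-1.33252777e+00,  2.07463994e-01,  1.54296518e+00, -2.90021222e-05,
        1.39350894e+00, -1.50491692e-01]), 'joint_velocities': array([ 0.00067582,  0.00141892, -0.00075621,  0.00101954, -0.00048425,
       -0.00056293]), 'effort': array([-6.81693091e-04, -3.83037651e+01, -2.91593421e+01, -2.48984325e-04,
        1.07179055e-02, -6.86861554e-06]), 'eef_pos': array([ 0.21775126, -0.53134545,  0.23009547]), 'orientation': array([-3.08012949e+00, -6.06380475e-01,  2.06279444e-04]), 'force': array([-0.24237764,  0.6195336 ,  0.98502491]), 'torque': array([0.02299298, 0.07971648, 0.03450544]), 'width': 0.08530225331114746}
top {'camera_matrix': array([[427.22165628,   0.        , 315.20114853],
       [  0.        , 427.22165628, 204.12626317],
       [  0.        ,   0.        ,   1.        ]]), 'world_to_cam': array([[ 0.00716987, -0.99972556, -0.02230238,  0.02824136],
       [-0.98743176, -0.00355683, -0.1580059 ,  0.60493911],
       [ 0.15788322,  0.02315496, -0.98718627,  0.82319753],
       [ 0.        ,  0.        ,  0.        ,  1.        ]]
[... 1855 characters left out ...]
[(array([312., 194.,  50.,  36.]), 0.92), (array([303., 133.,  22.,  38.]), 0.92)]
scene burnisher [(array([341., 231.,  42.,  24.]), 0.58), (array([286., 167.,  19.,  27.]), 0.32)]
scene inkjar [(array([285., 165.,  21.,  26.]), 0.85)]
scene reedpen [(array([327., 287.,  83.,  46.]), 0.82)]
scene bar_post []
scene wedge_tail [(array([333.6, 184.2]), 0.94), (array([306.7, 142.8]), 0.67), (array([308.1, 202.6]), 0.2)]
scene wedge [(array([299.4, 134.6]), 0.83), (array([311.1, 199. ]), 0.8)]
scene bar [(array([262.3, 231.7]), 0.61)]
scene plaque [(array([324.3, 361.3]), 0.86), (array([272. , 258.6]), 0.68)]
scene fence [(array([298.2, 272.4]), 0.68)]
scene board [(array([296.8, 233.5]), 0.65)]
```

```bash
python3 - <<'E'
import cv2
a=cv2.imread('pics/top0.png');cv2.imwrite('pics/top0c.png',cv2.resize(a[110:310,180:480],None,fx=2.66,fy=2.66,interpolation=cv2.INTER_CUBIC))
a=cv2.imread('pics/scene0.png');cv2.imwrite('pics/scene0c.png',cv2.resize(a[110:400,160:480],None,fx=2.0,fy=2.0,interpolation=cv2.INTER_CUBIC))
E
```

```text
(no output)
```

View pics/top0c.png

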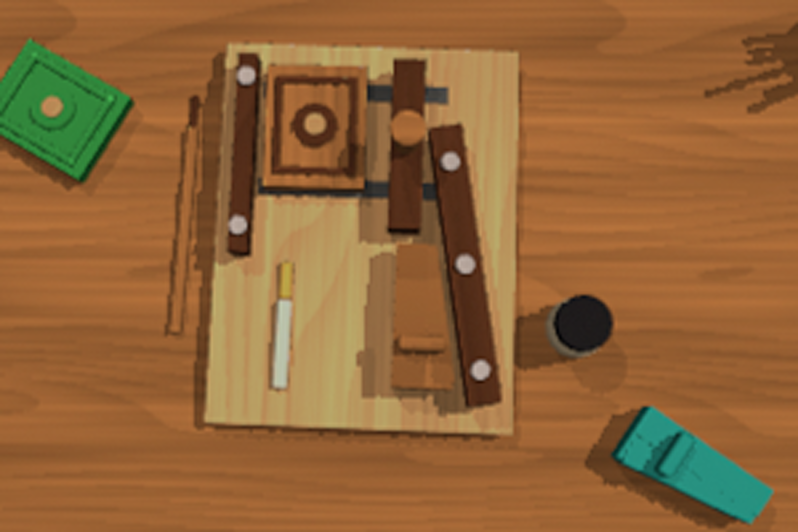

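View pics/scene0c.png

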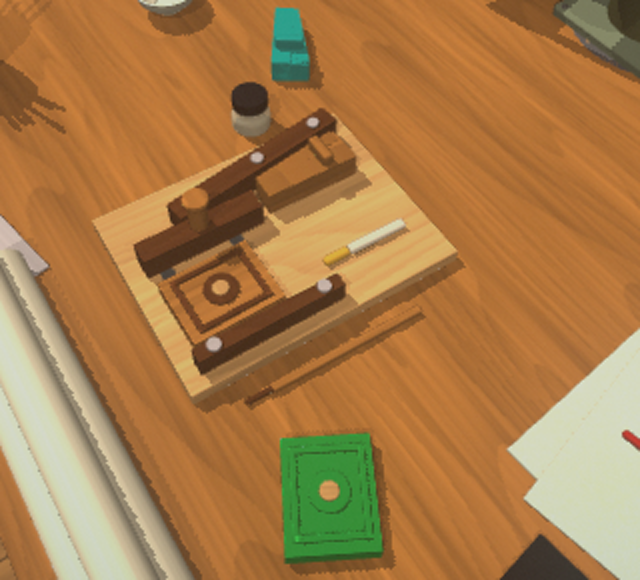

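Top crop: wedge candidates are the brown wedge (338,228) and the turquoise one (441,284), so I take the brown. Plaque candidates are the brown one on the board (297,159) and the green one (202,153), so I take the brown. The bar post is at (334,156), the rail runs from (348,160) to (361,260), and the ink jar is at (398,233).

```bash
python3 - <<'E'
from h import *
D=np.load('top.npy');Ds=np.load('scene.npy')
s=lambda u,v:(180+u/2.66,110+v/2.66)
def q(n,u,v,z): 
    u,v=s(u,v);p=w('top',u,v,z);print(n,np.round(p*1000,1),'depth',np.round(wd('top',u,v,D)*1000,1))
for n,u,v,z in [('TL',228,44,.018),('TR',518,52,.018),('BR',513,434,.018),('BL',205,422,.018),
 ('fence s+',246,75,.044),('fence s-',237,225,.044),('rail s+',450,161,.048),('rail s0',465,264,.048),('rail s-',480,370,.048),
 ('bar +L',394,60,.048),('bar+R',425,60,.048),('bar-L',390,231,.048),('bar-R',420,231,.048),('post',408,127,.092),
 ('w -L',393,387,.048),('w -R',449,387,.048),('w +L',398,246,.048),('w+R',432,246,.048),('plateL',400,342,.063),('plateR',442,342,.063),
 ('plq',268,66,.036),('plq',367,70,.036),('plq',364,190,.036),('plq',262,186,.036)]: q(n,u,v,z)
E
```

```text
TL [780.6 141.4  18. ] depth [781.7 141.8  15.1]
TR [773.7 -95.6  18. ] depth [779.5 -97.6   1.2]
BR [466.5 -87.2  18. ] depth [ 4.665e+02 -8.920e+01  4.000e-01]
BL [474.  151.5  18. ] depth [474.2 154.6  -1.7]
fence s+ [745.9 122.7  44. ] depth [745.  122.3  46.6]
fence s- [625.1 126.9  44. ] depth [624.7 126.6  45.9]
rail s+ [675.3 -38.1  48. ] depth [675.2 -38.1  48.4]
rail s0 [594.6 -49.1  48. ] depth [593.8 -48.7  53.5]
rail s- [514.  -59.8  48. ] depth [513.7 -59.4  52.4]
bar +L [756.9   5.5  48. ] depth [756.7   5.5  48.5]
bar+R [756.8 -18.9  48. ] depth [756.6 -18.9  48.7]
bar-L [620.    8.3  48. ] depth [623.1   8.2  30.4]
bar-R [620.1 -14.8  48. ] depth [625.4 -15.7  17.9]
post [690.4  -4.7  92. ] depth [690.6  -4.7  91.5]
w -L [500.8   5.7  48. ] depth [500.8   5.7  49.3]
w -R [501.1 -36.4  48. ] depth [501.2 -36.6  44.6]
w +L [608.4   2.1  48. ] depth [607.9   2.1  50.6]
w+R [608.4 -24.   48. ] depth [613.7 -25.3  15.9]
plateL [533.5   0.6  63. ] depth [533.5   0.6  63.9]
plateR [533.7 -30.6  63. ] depth [533.7 -30.6  62.6]
plq [755.9 106.2  36. ] depth [756.4 106.4  34.6]
plq [752.6  27.   36. ] depth [759.7  27.4  14.2]
plq [654.8  28.7  36. ] depth [658.6  29.1  17.9]
plq [657.8 109.   36. ] depth [661.5 110.9  18.9]
```

Call:
move_arm(
  commands=[
    [[6,6,0],[0,0,-0.1],-1],
    [[11,11,0],[0,0,-0.2],-1],
    [[16,16,0],[0,0,-0.3],-1],
    [[21,21,0],[0,0,-0.42],-1],
    [[26,26,0],[0,0,-0.42],-1],
    [[31,31,0],[0,0,-0.42],-1],
    [[36,36,0],[0,0,-0.42],-1],
    [[41,41,-2],[0,0,-0.42],-1],
    [[45,44,-4],[0,0,-0.42],-1],
    [[47.2,46.6,-7],[0,0,-0.42],-1],
  ],
)

```text
clock: 2.85
eef_pos: [0.6596, -0.0972, 0.1833]
orientation: [3.14, -0.048, 0.006]
force: [0.7, -0.4, 0.1]
width: -0.0001
```

Call:
move_arm(
  commands=[
    [[0,0,0],[0,0,0],-1],
    [[0,0,0],[0,0,0],-1],
    [[0,0,-3],[0,0,0],-1],
    [[0,0,-6],[0,0,0],-1],
    [[0,0,-9],[0,0,0],-1],
    [[0,0,-9.8],[0,0,0],-1],
    [[0,0.5,-9.8],[0,0,0],-1],
    [[0,1,-9.8],[0,0,0],-1],
    [[0,1.5,-9.8],[0,0,0],-1],
    [[0,1.5,-9.8],[0,0,0],-1],
  ],
)

```text
clock: 4.1
eef_pos: [0.6575, -0.0829, 0.0852]
orientation: [3.141, -0.047, 0.002]
force: [-0.3, 0.1, -0.4]
width: 0.0005
```

```bash
python3 - <<'E'
from h import *
o=manip.get_obs();print(o['eef_pos'],o['force'])
im,D=manip.read_camera('top');save('t1',im[110:310,220:460],3)
E
```

```text
[ 0.65749159 -0.08288993  0.08517315] [-0.32932144  0.06630876 -0.38776679]
```

View pics/t1.png

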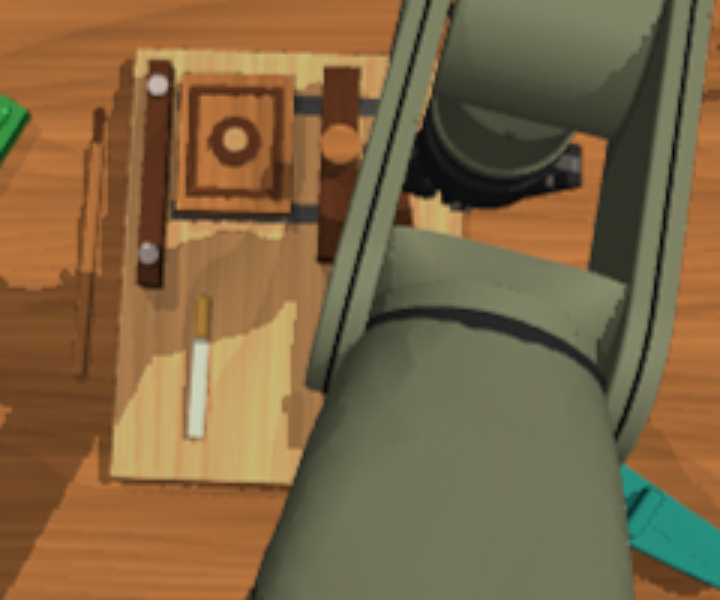

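Call:
move_arm(
  commands=[
    [[1.6,0,0],[0,0,0],-1],
    [[3.3,0,0],[0,0,0],-1],
    [[3.3,0.5,-1],[0,0,0],-1],
    [[3.3,1,-2.3],[0,0,0],-1],
    [[3.3,2,-2.3],[0,0,0],-1],
    [[3.3,3,-2.3],[0,0,0],-1],
    [[3.3,3.5,-2.3],[0,0,0],-1],
    [[3.3,4,-2.3],[0,0,0],-1],
    [[3.3,4.4,-2.3],[0,0,0],-1],
    [[3.3,4.4,-2.3],[0,0,0],-1],
  ],
)

```text
clock: 5.4
eef_pos: [0.69, -0.0393, 0.0613]
orientation: [3.141, -0.048, 0.0]
force: [0.4, -0.1, 0.4]
width: 0.0
```

Call:
move_arm(
  commands=[
    [[0,0.2,0],[0,0,0],-1],
    [[0,0.4,0],[0,0,0],-1],
    [[0,0.6,0],[0,0,0],-1],
    [[0,0.8,0],[0,0,0],-1],
    [[0,1.0,0],[0,0,0],-1],
    [[0,1.2,0],[0,0,0],-1],
    [[0,1.4,0],[0,0,0],-1],
    [[0,1.6,0],[0,0,0],-1],
    [[0,1.8,0],[0,0,0],-1],
    [[0,2.0,0],[0,0,0],-1],
  ],
)

```text
clock: 6.65
eef_pos: [0.6902, -0.0194, 0.0613]
orientation: [3.141, -0.049, 0.001]
force: [0.7, -1.6, -0.4]
width: 0.0
```

Call:
move_arm(
  commands=[
    [[0,0.1,0],[0,0,0],-1],
    [[0,0.2,0],[0,0,0],-1],
    [[0,0.3,0],[0,0,0],-1],
    [[0,0.4,0],[0,0,0],-1],
    [[0,0.5,0],[0,0,0],-1],
    [[0,0.6,0],[0,0,0],-1],
    [[0,0.7,0],[0,0,0],-1],
    [[0,0.8,0],[0,0,0],-1],
    [[0,0.9,0],[0,0,0],-1],
    [[0,0.9,0],[0,0,0],-1],
  ],
)

```text
clock: 7.9
eef_pos: [0.6901, -0.0105, 0.0613]
orientation: [3.141, -0.049, 0.001]
force: [2.7, -2.2, -0.0]
width: -0.0002
```

```bash
python3 - <<'E'
from h import *
im,D=manip.read_camera('scene');save('s2',im[160:340,180:420],3.2)
o=manip.get_obs();print(o['eef_pos'],o['force'])
E
```

```text
[ 0.69010175 -0.01052707  0.06130458] [ 2.06427869 -2.81578401  1.71209667]
```

View pics/s2.png

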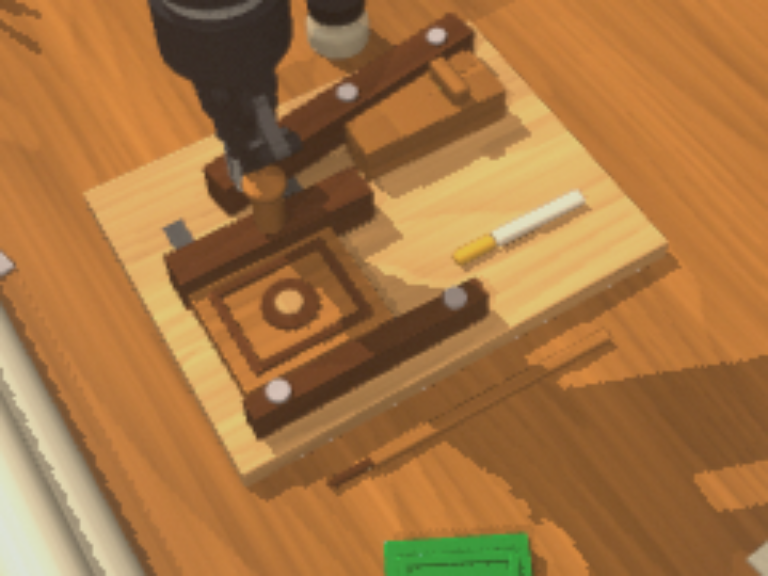

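The scene picture shows the bar now at the plaque, post at (265,190) in the crop. The plaque is still slightly askew and a few mm short of the fence.

Call:
move_arm(
  commands=[
    [[0,0.05,0],[0,0,0],-1],
    [[0,0.1,0],[0,0,0],-1],
    [[0,0.15,0],[0,0,0],-1],
    [[0,0.2,0],[0,0,0],-1],
    [[0,0.25,0],[0,0,0],-1],
    [[0,0.3,0],[0,0,0],-1],
    [[0,0.35,0],[0,0,0],-1],
    [[0,0.4,0],[0,0,0],-1],
    [[0,0.4,0],[0,0,0],-1],
    [[0,0.4,0],[0,0,0],-1],
  ],
)

```text
clock: 9.2
eef_pos: [0.6899, -0.0064, 0.0612]
orientation: [-3.141, 0.049, 0.0]
force: [2.0, -2.7, 1.2]
width: -0.0
```

Call:
move_arm(
  commands=[
    [[0,0.05,0],[0,0,0],-1],
    [[0,0.05,0],[0,0,0],-1],
    [[0,0.1,0],[0,0,0],-1],
    [[0,0.1,0],[0,0,0],-1],
    [[0,0.15,0],[0,0,0],-1],
    [[0,0.15,0],[0,0,0],-1],
    [[0,0.2,0],[0,0,0],-1],
    [[0,0.2,0],[0,0,0],-1],
    [[0,0.2,0],[0,0,0],-1],
    [[0,0.2,0],[0,0,0],-1],
  ],
)

```text
clock: 10.45
eef_pos: [0.6899, -0.0045, 0.0612]
orientation: [-3.141, 0.049, 0.0]
force: [1.4, -3.7, 0.6]
width: -0.0003
```

Call:
move_arm(
  commands=[
    [[0,0.05,0],[0,0,0],-1],
    [[0,0.05,0],[0,0,0],-1],
    [[0,0.1,0],[0,0,0],-1],
    [[0,0.1,0],[0,0,0],-1],
    [[0,0.15,0],[0,0,0],-1],
    [[0,0.15,0],[0,0,0],-1],
    [[0,0.2,0],[0,0,0],-1],
    [[0,0.2,0],[0,0,0],-1],
    [[0,0.2,0],[0,0,0],-1],
    [[0,0.2,0],[0,0,0],-1],
  ],
)

```text
clock: 11.7
eef_pos: [0.69, -0.0044, 0.0613]
orientation: [3.139, -0.05, -0.0]
force: [1.8, -8.2, 0.9]
width: -0.0003
```

```bash
python3 - <<'E'
from h import *
im,D=manip.read_camera('scene');save('s3',im[160:340,180:420],3.2)
o=manip.get_obs();print(o['eef_pos'],o['force'])
E
```

```text
[ 0.68999056 -0.00436978  0.06128077] [ 0.26235623 -7.49558994  0.17171454]
```

View pics/s3.png

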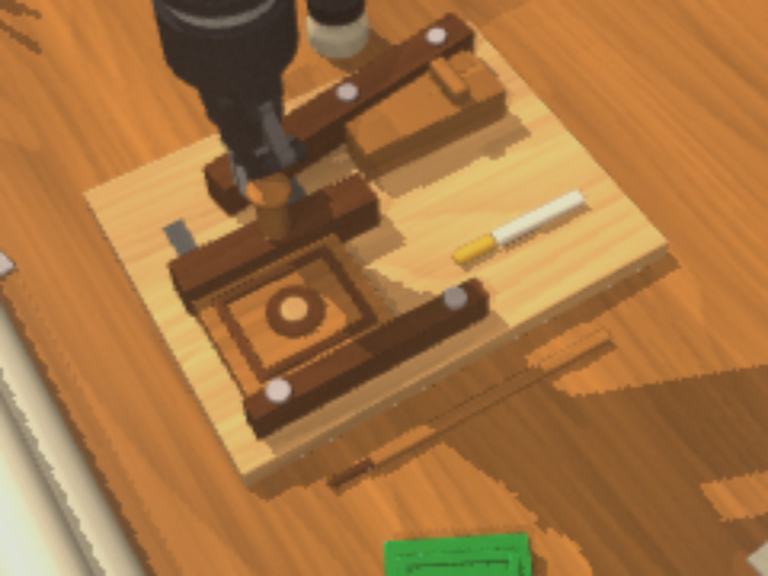

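Call:
move_arm(
  commands=[
    [[0,0.05,0],[0,0,0],-1],
    [[0,0.1,0],[0,0,0],-1],
    [[0,0.15,0],[0,0,0],-1],
    [[0,0.2,0],[0,0,0],-1],
    [[0,0.25,0],[0,0,0],-1],
    [[0,0.3,0],[0,0,0],-1],
    [[0,0.3,0],[0,0,0],-1],
    [[0,0.3,0],[0,0,0],-1],
    [[0,0.3,0],[0,0,0],-1],
    [[0,0.3,0],[0,0,0],-1],
  ],
)

```text
clock: 13.0
eef_pos: [0.69, -0.0042, 0.0614]
orientation: [3.134, -0.05, 0.0]
force: [1.6, -14.7, 1.0]
width: -0.0001
```

Call:
move_arm(
  commands=[
    [[0,-1,0],[0,0,0],-1],
    [[0,-2,0],[0,0,0],-1],
    [[0,-2.5,3],[0,0,0],-1],
    [[0,-2.5,7],[0,0,0],-1],
    [[-3,-1,9],[0,0,0],-1],
    [[-7,1,9],[0,0,0],-1],
    [[-11,3,9],[0,0,0],-1],
    [[-13.7,4,9],[0,0,0],-1],
    [[-13.7,4,7],[0,0,0],-1],
    [[-13.7,4,7],[0,0,0],-1],
  ],
)

```text
clock: 14.25
eef_pos: [0.5507, 0.0415, 0.1295]
orientation: [-3.14, 0.048, 0.007]
force: [-0.4, 1.0, 0.6]
width: -0.0001
```

```bash
python3 - <<'E'
from h import *
im,D=manip.read_camera('scene');save('s4',im[160:340,180:420],3.2)
im,D=manip.read_camera('wrist');save('w4',im)
o=manip.get_obs();print(o['eef_pos'],o['force'])
E
```

```text
[0.55290293 0.04083238 0.13124187] [0.29855443 1.1340668  0.2187766 ]
```

View pics/s4.png

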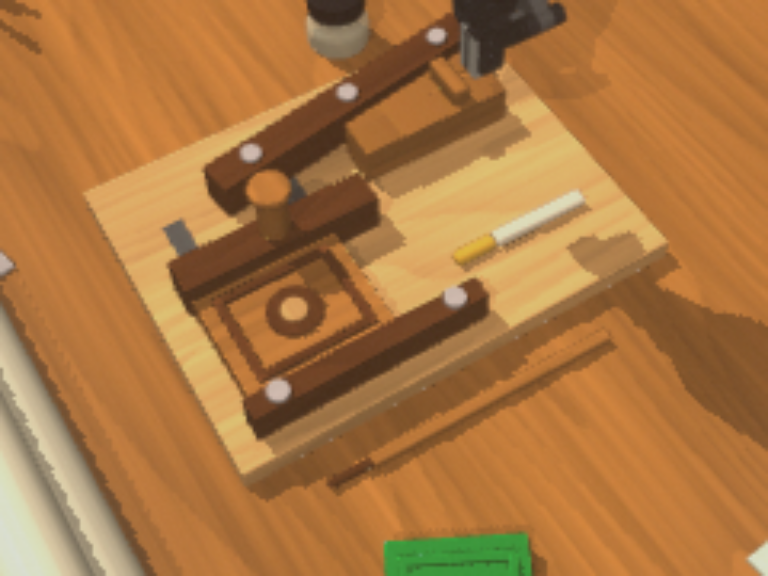

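View pics/w4.png

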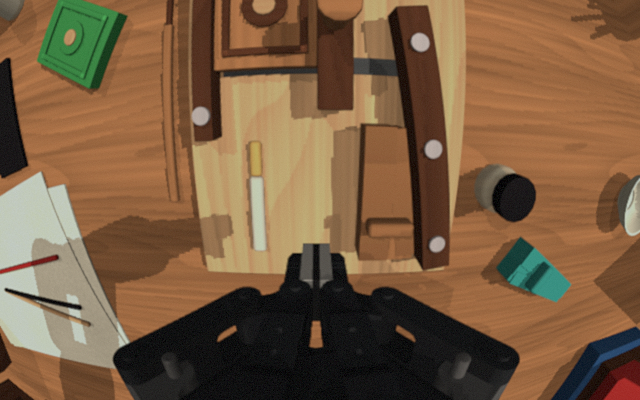

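The wrist view shows the wedge at (385,190), clear of the rail, and the fingers on its +y side. The plaque now looks square to the bar and fence. Next I descend beside the wedge and nudge it onto the ramp.

Call:
move_arm(
  commands=[
    [[0,0,-3],[0,0,0],-1],
    [[0,0,-6],[0,0,0],-1],
    [[0,0,-9],[0,0,0],-1],
    [[0,0,-10],[0,0,0],-1],
    [[0,-0.5,-10],[0,0,0],-1],
    [[0,-1,-10],[0,0,0],-1],
    [[0,-1.5,-10],[0,0,0],-1],
    [[0,-1.8,-10],[0,0,0],-1],
    [[0,-2.1,-10],[0,0,0],-1],
    [[0,-2.2,-10],[0,0,0],-1],
  ],
)

```text
clock: 15.6
eef_pos: [0.5531, 0.0185, 0.0314]
orientation: [-3.141, 0.049, -0.001]
force: [-0.8, 1.2, -0.4]
width: 0.0001
```

Call:
move_arm(
  commands=[
    [[0,-0.1,0],[0,0,0],-1],
    [[0,-0.2,0],[0,0,0],-1],
    [[0,-0.3,0],[0,0,0],-1],
    [[0,-0.4,0],[0,0,0],-1],
    [[0,-0.5,0],[0,0,0],-1],
    [[0,-0.6,0],[0,0,0],-1],
    [[0,-0.7,0],[0,0,0],-1],
    [[0,-0.7,0],[0,0,0],-1],
    [[0,-0.7,0],[0,0,0],-1],
    [[0,-0.7,0],[0,0,0],-1],
  ],
)

```text
clock: 16.85
eef_pos: [0.5528, 0.0119, 0.0312]
orientation: [-3.141, 0.049, 0.0]
force: [-0.6, 4.6, 0.9]
width: -0.0001
```

```bash
python3 - <<'E'
from h import *
im,D=manip.read_camera('scene');save('s5',im[160:340,180:420],3.2)
im,D=manip.read_camera('wrist');save('w5',im)
o=manip.get_obs();print(o['eef_pos'],o['force'])
E
```

```text
[0.55283044 0.01190158 0.03115805] [-0.56259003  4.92018527 -0.11740191]
```

View pics/s5.png

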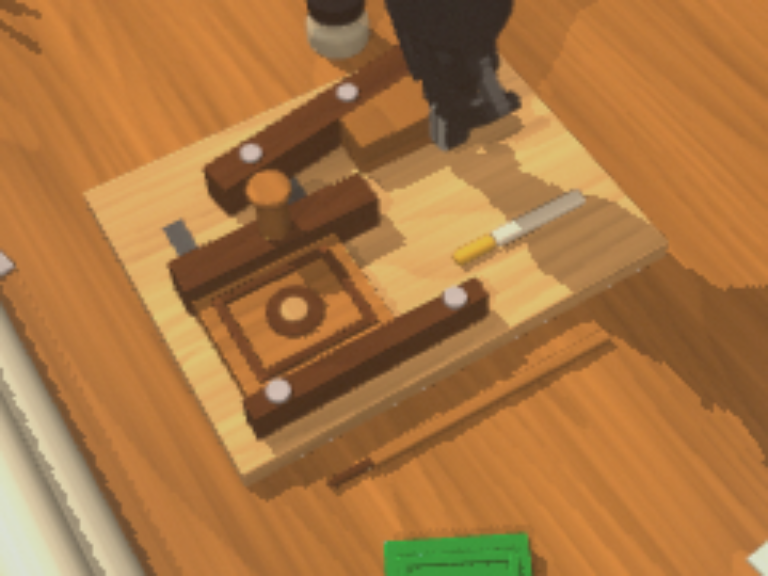

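View pics/w5.png

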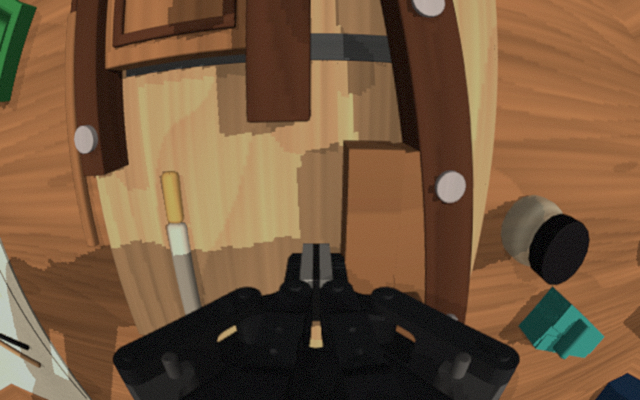

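The fingers touch the wedge's +y face with 4.9 N, and in the wrist view its ramp edge at (425,200) lies along the rail. I press slightly more to seat it, then look.

Call:
move_arm(
  commands=[
    [[0,-0.1,0],[0,0,0],-1],
    [[0,-0.15,0],[0,0,0],-1],
    [[0,-0.15,0],[0,0,0],-1],
    [[0,0,0],[0,0,0],-1],
    [[0,1,0],[0,0,0],-1],
    [[-2,2,2],[0,0,0.08],-1],
    [[-5,2,5],[0,0,0.165],-1],
    [[-9,0,5],[0,0,0.165],-1],
    [[-11,-3,5],[0,0,0.165],-1],
    [[-11,-3,5],[0,0,0.165],-1],
  ],
)

```text
clock: 18.2
eef_pos: [0.4418, -0.0199, 0.0812]
orientation: [3.134, 0.206, -0.001]
force: [0.9, 0.6, 0.5]
width: 0.0002
```

```bash
python3 - <<'E'
from h import *
im,D=manip.read_camera('scene');save('s6',im[160:340,180:420],3.2)
print([(r['centre'],w('scene',*r['centre'],.033),r['confidence']) for r in manip.spot_point('scene','wedge_tail')])
im,D=manip.read_camera('wrist');save('w6',im)
o=manip.get_obs();print(o['eef_pos'],o['force'])
print(manip.spot_point('wrist','wedge_tail'))
from scipy.spatial.transform import Rotation as Ro
m=manip.camera_model('wrist');print(m)
H=np.array(m['hand_eye']);K=np.array(m['camera_matrix'])
def ww(u,v,z):
    a=np.array([(u-K[0,2])/K[0,0],(v-K[1,2])/K[1,1]]);th=np.linalg.norm(a)
    d=np.array([*(a/th*np.sin(th)),np.cos(th)])
    R=Ro.from_rotvec(o['orientation']).as_matrix()
    c=R@H[:3,3]+o['eef_pos'];d=R@H[:3,:3]@d
    return c+d*(z-c[2])/d[2]
for r in manip.spot_point('wrist','wedge_tail'): print(r, ww(*r['centre'],.033))
E
```

```text
[([327.6, 183.1], array([ 0.5065976 , -0.02635471,  0.033     ]), 0.93), ([308.1, 146.6], array([ 0.47728893, -0.15238429,  0.033     ]), 0.87)]
[ 0.4438411  -0.01855182  0.08151853] [ 0.24671506  1.18029002 -0.61506148]
[{'centre': [336.5, 140.3], 'confidence': 0.96}, {'centre': [508.8, 204.4], 'confidence': 0.65}, {'centre': [341.5, 51.9], 'confidence': 0.59}]
{'camera_matrix': array([[309.70691629,   0.        , 315.76546595],
       [  0.        , 309.70691629, 198.76939823],
       [  0.        ,   0.        ,   1.        ]]), 'hand_eye': array([[-5.55798613e-04, -9.51784120e-01, -3.06768121e-01,
         7.89344140e-02],
       [ 9.99999787e-01, -4.24061928e-04, -4.96085073e-04,
         5.09726111e-04],
       [ 3.42077214e-04, -3.06768331e-01,  9.51784153e-01,
        -1.41903162e-01],
       [ 0.00000000e+00,  0.00000000e+00,  0.00000000e+00,
         1.00000000e+00]])}
{'centre': [336.5, 140.3], 'confidence': 0.96} [ 0.50059978 -0.02429447  0.033     ]
{'centre': [508.8, 204.4], 'confidence': 0.65} [ 0.47616066 -0.16081336  0.033     ]
{'centre': [341.5, 51.9], 'confidence': 0.59} [ 0.55539807 -0.01967574  0.033     ]
```

View pics/s6.png

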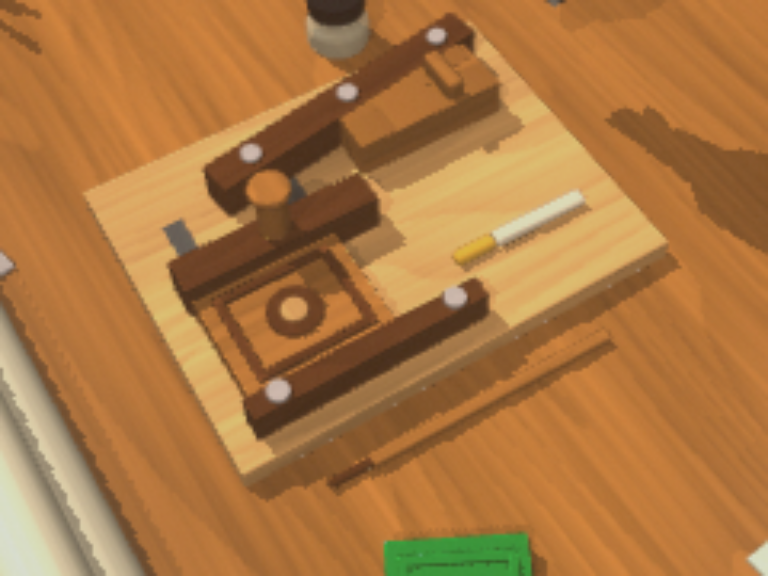

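View pics/w6.png

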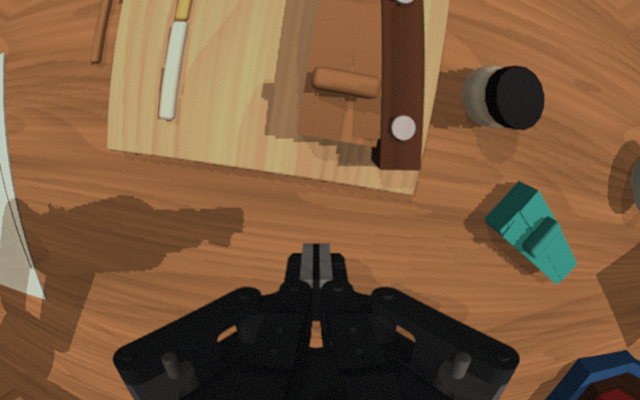

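Both views put the wedge flush on the ramp, with its tail at about (0.503, -0.025). I turn back to the board's yaw, so the fingers meet the tail face flat, and descend behind it.

Call:
move_arm(
  commands=[
    [[0,-0.3,0],[0,0,-0.06],-1],
    [[0,-0.6,0],[0,0,-0.12],-1],
    [[1,-0.9,-2],[0,0,-0.165],-1],
    [[1.5,-0.9,-4],[0,0,-0.165],-1],
    [[2.0,-0.9,-4.9],[0,0,-0.165],-1],
    [[2.5,-0.9,-4.9],[0,0,-0.165],-1],
    [[3,-0.9,-4.9],[0,0,-0.165],-1],
    [[3.4,-0.9,-4.9],[0,0,-0.165],-1],
    [[3.8,-0.9,-4.9],[0,0,-0.165],-1],
    [[3.8,-0.9,-4.9],[0,0,-0.165],-1],
  ],
)

```text
clock: 19.7
eef_pos: [0.4815, -0.0276, 0.0325]
orientation: [3.141, -0.049, 0.001]
force: [0.1, -0.2, 0.4]
width: 0.0001
```

Call:
move_arm(
  commands=[
    [[0.4,0.05,0],[0,0,0],-1],
    [[0.8,0.1,0],[0,0,0],-1],
    [[1.2,0.15,0],[0,0,0],-1],
    [[1.6,0.2,0],[0,0,0],-1],
    [[2,0.26,0],[0,0,0],-1],
    [[2.4,0.31,0],[0,0,0],-1],
    [[2.8,0.36,0],[0,0,0],-1],
    [[3.2,0.42,0],[0,0,0],-1],
    [[3.6,0.47,0],[0,0,0],-1],
    [[4,0.52,0],[0,0,0],-1],
  ],
)

```text
clock: 20.95
eef_pos: [0.5211, -0.0222, 0.0322]
orientation: [-3.141, 0.049, 0.0]
force: [-0.9, 1.0, -0.5]
width: 0.0002
```

```bash
python3 - <<'E'
from h import *
o=manip.get_obs();print(o['eef_pos'],o['force'])
im,D=manip.read_camera('scene');save('s7',im[160:340,180:420],3.2)
im,D=manip.read_camera('wrist');save('w7',im)
E
```

```text
[ 0.5211114  -0.02222087  0.03216464] [-0.94489374  1.03831057 -0.45041437]
```

View pics/s7.png

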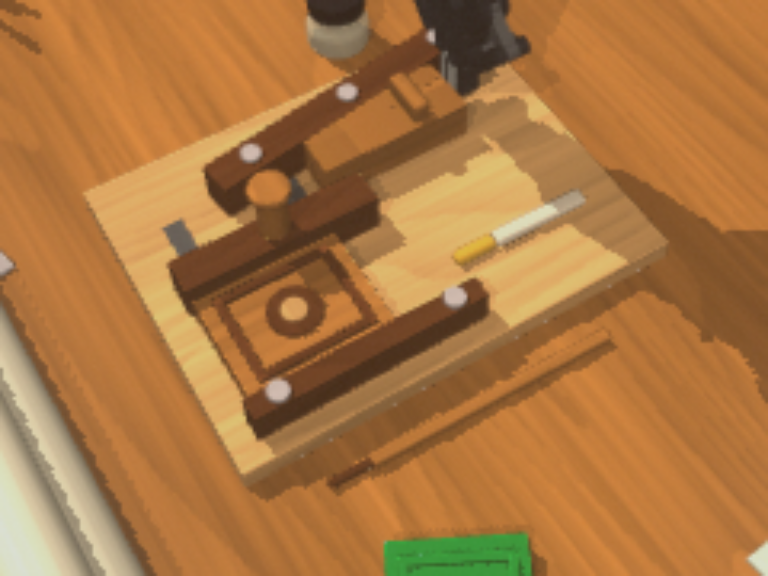

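View pics/w7.png

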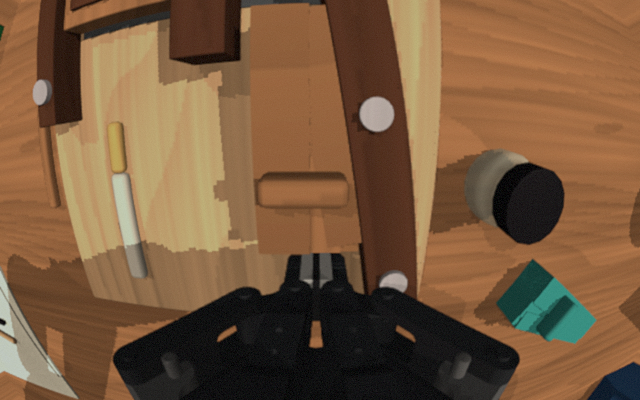

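The wedge slides along the rail without a visible gap, tail at (310,255) in the wrist view, and enters behind the bar. I continue.

Call:
move_arm(
  commands=[
    [[0.5,0.06,0],[0,0,0],-1],
    [[1,0.13,0],[0,0,0],-1],
    [[1.5,0.19,0],[0,0,0],-1],
    [[2,0.26,0],[0,0,0],-1],
    [[2.5,0.32,0],[0,0,0],-1],
    [[3,0.39,0],[0,0,0],-1],
    [[3.5,0.45,0],[0,0,0],-1],
    [[4,0.52,0],[0,0,0],-1],
    [[4.4,0.57,0],[0,0,0],-1],
    [[4.6,0.6,0],[0,0,0],-1],
  ],
)

```text
clock: 22.3
eef_pos: [0.5673, -0.0164, 0.0322]
orientation: [3.141, -0.049, 0.0]
force: [0.3, 0.6, 1.0]
width: 0.0
```

```bash
python3 - <<'E'
from h import *
o=manip.get_obs();print(o['eef_pos'],o['force'])
im,D=manip.read_camera('wrist');save('w8',im)
E
```

```text
[ 0.56728631 -0.01635531  0.03220797] [0.32442994 0.61482898 1.01228881]
```

View pics/w8.png

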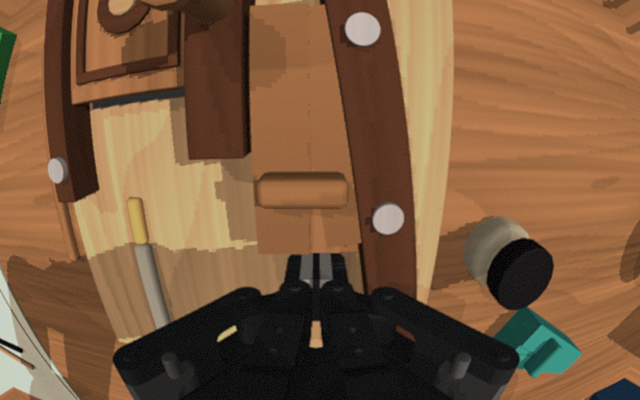

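Call:
move_arm(
  commands=[
    [[0.2,0.03,0],[0,0,0],-1],
    [[0.4,0.05,0],[0,0,0],-1],
    [[0.6,0.08,0],[0,0,0],-1],
    [[0.8,0.1,0],[0,0,0],-1],
    [[0.9,0.12,0],[0,0,0],-1],
    [[1.0,0.13,0],[0,0,0],-1],
    [[1.1,0.14,0],[0,0,0],-1],
    [[1.2,0.16,0],[0,0,0],-1],
    [[1.2,0.16,0],[0,0,0],-1],
    [[1.2,0.16,0],[0,0,0],-1],
  ],
)

```text
clock: 23.6
eef_pos: [0.5792, -0.0147, 0.0323]
orientation: [-3.141, 0.049, -0.001]
force: [-0.5, 0.8, 0.2]
width: -0.0002
```

Call:
move_arm(
  commands=[
    [[0.1,0.01,0],[0,0,0],-1],
    [[0.2,0.03,0],[0,0,0],-1],
    [[0.3,0.04,0],[0,0,0],-1],
    [[0.4,0.05,0],[0,0,0],-1],
    [[0.5,0.06,0],[0,0,0],-1],
    [[0.6,0.08,0],[0,0,0],-1],
    [[0.6,0.08,0],[0,0,0],-1],
    [[0.6,0.08,0],[0,0,0],-1],
    [[0.6,0.08,0],[0,0,0],-1],
    [[0.6,0.08,0],[0,0,0],-1],
  ],
)

```text
clock: 24.85
eef_pos: [0.585, -0.0139, 0.0323]
orientation: [3.141, -0.049, 0.0]
force: [-0.4, 0.2, -0.3]
width: 0.0001
```

Call:
move_arm(
  commands=[
    [[0.1,0.01,0],[0,0,0],-1],
    [[0.2,0.03,0],[0,0,0],-1],
    [[0.3,0.04,0],[0,0,0],-1],
    [[0.4,0.05,0],[0,0,0],-1],
    [[0.5,0.06,0],[0,0,0],-1],
    [[0.6,0.08,0],[0,0,0],-1],
    [[0.6,0.08,0],[0,0,0],-1],
    [[0.6,0.08,0],[0,0,0],-1],
    [[0.6,0.08,0],[0,0,0],-1],
    [[0.6,0.08,0],[0,0,0],-1],
  ],
)

```text
clock: 26.1
eef_pos: [0.5877, -0.013, 0.0312]
orientation: [-3.141, 0.049, 0.012]
force: [-8.5, -1.7, 4.3]
width: -0.0004
```

```bash
python3 - <<'E'
from h import *
o=manip.get_obs();print(o['eef_pos'],o['force'])
im,D=manip.read_camera('wrist');save('w9',im)
E
```

```text
[ 0.58768128 -0.01303446  0.03124624] [-8.49012359 -1.72537046  4.31207004]
```

View pics/w9.png

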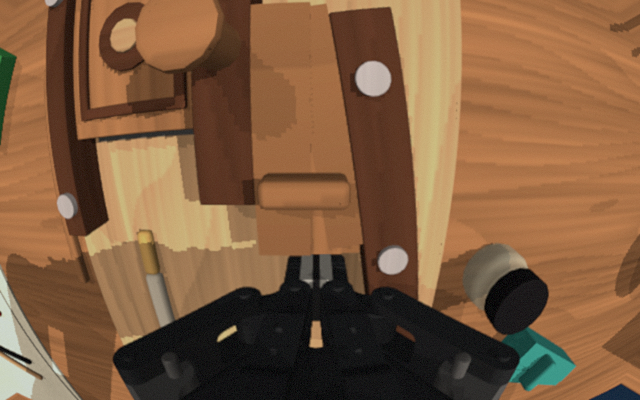

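Call:
move_arm(
  commands=[
    [[0.05,0.0,0.03],[0,0,0],-1],
    [[0.1,0.0,0.05],[0,0,0],-1],
    [[0.15,0.01,0.07],[0,0,0],-1],
    [[0.2,0.02,0.08],[0,0,0],-1],
    [[0.25,0.02,0.08],[0,0,0],-1],
    [[0.25,0.02,0.08],[0,0,0],-1],
    [[0.25,0.02,0.08],[0,0,0],-1],
    [[0.25,0.02,0.08],[0,0,0],-1],
    [[0.25,0.02,0.08],[0,0,0],-1],
    [[0.25,0.02,0.08],[0,0,0],-1],
  ],
)

```text
clock: 27.4
eef_pos: [0.5877, -0.013, 0.0313]
orientation: [3.141, -0.048, -0.02]
force: [-12.5, -2.7, 5.1]
width: -0.0001
```

Call:
move_arm(
  commands=[
    [[0.05,0.0,0.02],[0,0,0],-1],
    [[0.1,0.0,0.04],[0,0,0],-1],
    [[0.15,0.01,0.06],[0,0,0],-1],
    [[0.2,0.02,0.08],[0,0,0],-1],
    [[0.25,0.02,0.1],[0,0,0],-1],
    [[0.3,0.03,0.1],[0,0,0],-1],
    [[0.35,0.03,0.1],[0,0,0],-1],
    [[0.4,0.03,0.1],[0,0,0],-1],
    [[0.4,0.03,0.1],[0,0,0],-1],
    [[0.4,0.03,0.1],[0,0,0],-1],
  ],
)

```text
clock: 28.65
eef_pos: [0.5877, -0.0129, 0.0314]
orientation: [3.14, -0.047, -0.035]
force: [-20.5, -3.3, 11.1]
width: 0.0001
```

A push of 20.7 N is along the ramp and the wedge no longer moves. I back straight off.

Call:
move_arm(
  commands=[
    [[-0.4,-0.05,-0.1],[0,0,0],-1],
    [[-0.8,-0.1,-0.1],[0,0,0],-1],
    [[-1.2,-0.16,0],[0,0,0],-1],
    [[-2,-0.26,0],[0,0,0],-1],
    [[-3,-0.4,0.5],[0,0,0],-1],
    [[-4,-0.5,3],[0,0,0],-1],
    [[-5,-0.5,6],[0,0,0],-1],
    [[-7,-0.5,10],[0,0,0],-1],
    [[-9,-0.5,13],[0,0,0],-1],
    [[-10,-0.5,15],[0,0,0],-1],
  ],
)

```text
clock: 29.9
eef_pos: [0.497, -0.0177, 0.1862]
orientation: [3.141, -0.049, 0.005]
force: [0.0, 0.4, -0.3]
width: 0.0001
```

```bash
python3 - <<'E'
from h import *
o=manip.get_obs();print(o['eef_pos'],o['force'])
im,D=manip.read_camera('scene');save('s10',im[160:340,180:420],3.2)
im,D=manip.read_camera('wrist');save('w10',im)
E
```

```text
[ 0.4969895  -0.0177263   0.18620351] [ 0.01092289  0.4352441  -0.34377358]
```

View pics/s10.png

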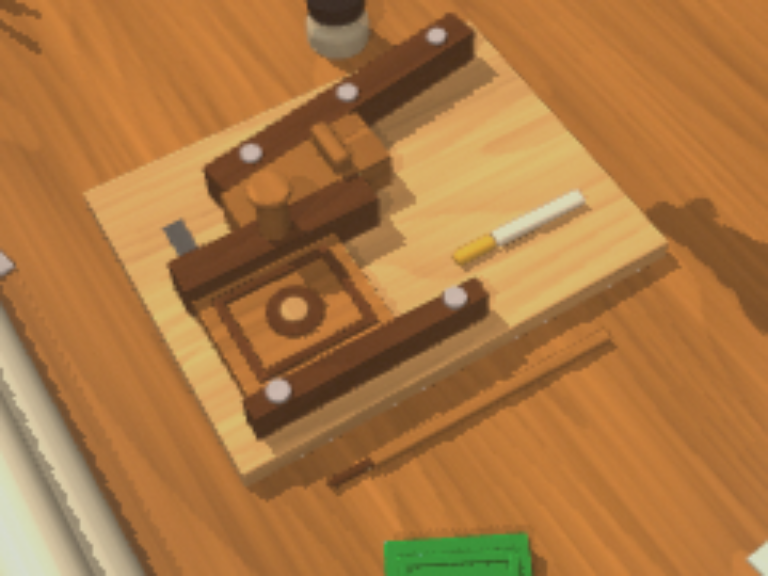

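View pics/w10.png

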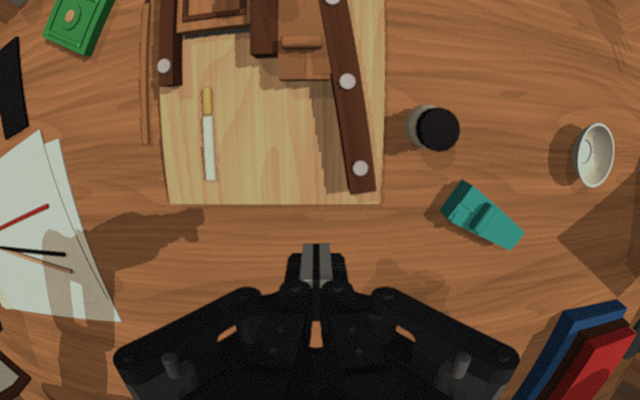

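```bash
python3 - <<'E'
from h import *
im,D=manip.read_camera('top');save('t11',cv2.resize(im[115:225,240:400],None,fx=4.8,fy=4.8,interpolation=cv2.INTER_CUBIC))
E
```

```text
(no output)
```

View pics/t11.png

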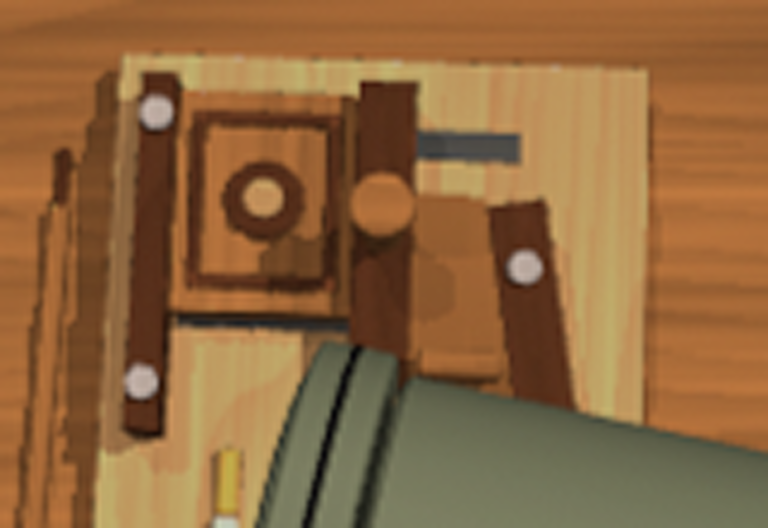

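The top view shows the plaque flush and parallel between fence and bar, and the wedge filling the gap between bar and rail. The arm is clear, so I hand in.

```bash
python3 - <<'E'
from h import *
print(manip.hand_in()); print(manip.get_obs()['clock'])
E
```

```text
the job is handed in; nothing more can be done
None
the job is handed in; nothing more can be done
```

I clamped the plaque and handed the job in at about 30 s of the 70 allowed; no verdict came back.

- **Bar:** I slid it about 29 mm by its post, until it pressed the plaque against the fence with about 14 N.
- **Wedge:** I nudged it flush onto the ramp, then pushed its tail along the ramp with the finger faces flat against it. It jammed after about 95 mm. I raised the push to 20.7 N with no further movement, then backed the fingers off along the ramp and lifted clear.

**Last checks:**
- The scene and top views showed the plaque flush and parallel to the fence and bar, and the wedge filling the gap between rail and bar.
- The burnisher, ink jar and reed pen looked unmoved, and the tool force read about zero.
- During the final push the wrist also read about 11 N vertically, so the fingers bore down on the wedge somewhat. That may have taken a few N off the effective push.
- I did not measure the clamping forces left after release.
- I did not measure the plaque's angle as a number; square is judged from the pictures.

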